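Clear the run of a telescopic wire guide, extend it two holes and ratchet its foot tight

TASK

Put all the loose guide rollers that lie in the way of the telescopic stand's guide bar into the shallow steel tray; then press the sprung thumb button and slide the tube out until the button has popped up in the third of its four holes (it starts in the first). Only then tighten the stand's foot with exactly four full strokes of its ratchet lever and let the lever come back up; at the end the rollers must still lie in the tray, and nothing else on the table may be disturbed.

Things in the scene. Friction and masses are not known exactly. Their poses are not given: they have to be found in the camera images.
- stand: telescopic guide stand, fixed to the table: dark base plate 80 mm (x) by 330 mm (y), on it a grey metal channel 54 mm wide, 45 mm high and 221 mm long along y (local y -0.108 to 0.113), with the ratchet at its -y end. Origin on the table under the channel; its +y axis is the way the tube slides out. The channel's top has four square windows (the holes) joined by a narrower slot, at local y -0.080, -0.025, 0.030 and 0.085
- tube (a joint): slide of the steel tube in the channel, along the stand's +y, in m, 0 at the start; the button's four holes are at 0, 0.055, 0.110 and 0.165 (about 2 mm of play either way); slides with 1.5 N of friction, more while the button rubs under the channel's top; end stops just past the first and last hole
- bar_top (a point): top centre of the guide bar, an upright grey plate across the tube's outer end: 150 mm along the stand's x (from 40 mm on the -x side of the tube's centre line to 110 mm on its +x side; this point is in the middle), 12 mm thick, from 8 to 54 mm above the table, with three 6 mm studs on top; moves with the tube
- button (a joint): travel of the sprung thumb button, in m: 0 popped up in a hole, 0.009 fully down; the spring takes 2.6 N at the top and 5.6 N at the bottom. Pressed more than about 5 mm it leaves its hole and the tube can slide; between holes it stays held down at about 4.5 mm by itself, and it springs up to 0 when it comes under a hole with nothing pressing it
- button_top (a point): centre of the button's flat black thumb cap, on its upper face, 66 mm above the table when up; the cap is 28 mm along the stand's x and 58 mm along its y, with a 5 mm high, 5 mm thick lip at each y end (48 mm free between the lips) against which a finger can drag it along; it rides with the tube above the channel's top, which is 45 mm above the table; the cap is 12 mm thick in all under the lip tops
- lever (a joint): angle of the ratchet lever, in rad: 0 up at rest (sprung back, 3 N at the pad), 0.65 at its lower stop (about 6 N while it turns the wheel); a full stroke is down past 0.6 and back to 0
- lever_pad (a point): centre of the upper face of the black rubber pad, 36 mm square, at the end of the lever, at the -y end of the stand; the lever's pivot lies 78 mm from it along +y, 50 mm above the table, its axle parallel to the stand's x; at rest the pad is about 82 mm above the table and slopes up away from the pivot by 0.33 rad, at the lower stop it is about 29 mm above the table and slopes down by 0.32 rad
- ratchet_wheel (a joint): angle of the toothed wheel that the lever drives, in rad, 0 at the start; each full stroke turns it on by 0.524 (one tooth of twelve); a holding pawl keeps it there (it may settle back by up to 0.08)
- tray: shallow square steel tray, fixed, 180 mm by 180 mm outside, standing on a 14 mm rubber pad: its inner floor is 18 mm and its rim 32 mm above the table, walls and floor 4 mm thick; origin at the centre of its underside, axes along its sides
- roller_1_mid (a point): nylon guide roller lying flat, 39 mm across and 21 mm high, with a small bore; this point is its centre, half-way up; it may be absent
- roller_2_mid (a point): nylon guide roller lying flat, 39 mm across and 21 mm high, with a small bore; this point is its centre, half-way up; it may be absent
- roller_3_mid (a point): nylon guide roller lying flat, 39 mm across and 21 mm high, with a small bore; this point is its centre, half-way up; it may be absent
- roller_4_mid (a point): nylon guide roller lying flat, 39 mm across and 21 mm high, with a small bore; this point is its centre, half-way up; it may be absent
- bobbin_2: wire bobbin that must stay where it is; origin at the centre of its underside
- foam_block: grey foam block that must stay where it is; origin at the centre of its underside
There are look-alikes about, which are no part of the job. Leave any red look-alike of the part that bears roller_4_mid alone.

How it is judged:
By the outcome, as a careful person would: the job done as asked, in the order asked, and still so for the second after the job is handed in, with the robot touching nothing.
Of roller_1, roller_2, roller_3, roller_4 only 3 to 4 are there at a start; the rules pass over those that are not, and their reading is None.
At some moment in a run one of roller_1, roller_2, roller_3, roller_4 may be knocked a few centimetres aside while the robot is not near it.
Once in a run the grip may slacken for a moment while it holds something.
It also fails if it takes over 210 s, if anything falls off the work surface, if the arm or the gripper's body presses on something with over 40 N, if the wrist force passes 120 N, or if a joint passes its speed limit or range.

ROBOT

A 6-joint arm with a two-finger parallel gripper is mounted at the origin on a cart in front of the work surface, level with it; the furniture and walls round the work are solid. World frame = base frame: x ahead of the robot, y to its left, z up, the work surface at z = 0. Lengths are in m, angles in rad, forces in N, time in s.
With the tool pointing down it reaches from about 0.25 to 0.775 m from the base axis. Payload 4 kg.
Tool frame: the origin (TCP) lies midway between the tips of the shut fingers; the grasp point (between the pads) lies 19 mm behind it; z points along the fingers, y is the line along which they close (so a half turn about z gives the same grasp; the last joint's range is limited). The gripper opens to 85 mm and grips with 20 to 120 N. Pads are 22 mm wide; open, the fingers measure 114 mm over their backs; the gripper's body (76 mm by 85 mm) begins 54 mm behind the grasp point. The pads swing forward as they close: fully open they stand 13 mm farther back than shut.
Start: joints at [-1.37, 0.087, 1.371, -0, 1.684, -0.103], TCP at [0.165, -0.525, 0.231] pointing down, gripper open.
Joint ranges: [-3.1, 3.1], [-0.76, 2.03], [0.27, 2.55], [-1.08, 4.22], [0.17, 2.65], [-2.57, 2.57]. Speed limits (rad/s): [2.79, 2.79, 3.14, 3.14, 3.14, 3.14].

INTERFACE

Orientations are given as a unit quaternion [x, y, z, w].
In Python, from station import manip gives the robot as it stands.
- The arm moves only by the tool arm_command, never from a script. Its argument "steps" is a list that holds one entry, the list of rows, each a list of 7 numbers: the turn, a rotation vector about the tool's x, y, z in rad, then the shift along the tool's x, y, z in m, then the closure in counts, from 0 (fully open) to 255 (shut). In form: [[[rx, ry, rz, x, y, z, hand], ...]]. A call has 1 to 8 rows; each row shifts and turns the commanded pose from where the row before left it, along the tool's axes as they then stand; what a row does not reach is not made up. A row lasts 1/8 s, in which the tool goes at most 62.5 mm and 10.7 degrees, less where a joint would pass 70% of its speed; a pose out of reach is approached as far as the arm can. A call with a gripper value outside its range is refused whole. The fingers move at their own pace and stop on an object; the grip force is fixed at half the most. Time passes only in rows, so rows that do not move let the fingers close. It gives the time, the measured TCP pose, the force, the opening and the grip force at its end, in the units of the state.
- manip.sense(): the state, without advancing time (a new reading comes with each control period).
- manip.read_camera(name): name is "scene" or "side" or "wrist"; returns a dict with "image" (480x640x3 uint8, red, green, blue), "range_z" (480x640 float32, m along the optical axis (not along the pixel's ray), 0 where there is no reading), "fx", "fy", "cx", "cy" (pixels), "pose" (4x4, takes a point from camera to world coordinates); the wrist camera has in their place "tool_from_camera" (4x4, takes a point from camera to tool coordinates, whose origin is the TCP and whose axes are the flange's). Camera axes: x right, y up, looking along -z (the intrinsics and any distortion apply to the point x, -y, -z); pixel columns grow to the right and rows downward; lengths in m; the calibration is good to about 2 mm. The wrist camera is an equidistant fisheye: a pixel r from the principal point sees the ray r / f radians off the axis. A picture is of the moment at which its call begins: read the wrist's pose just before it.
- manip.job_done(): hands the job in; it is judged then, once.
The state is a dict: "time": time; "qpos": joint angles; "qvel": joint speeds; "joint_efforts": joint torques, N m; "ee_pos": TCP position; "tool_rot": TCP orientation; "wrist_force": force on the tool from outside, world axes, zero at the start; "torque": the same for the moment, N m; "gripper_width": finger opening in m; "gripper_force": force on a finger pad.
Only numpy, scipy, OpenCV 4.12 (cv2) and the standard library are available. Lean on these libraries where they do the work, as an engineer would, in place of code of your own. Each camera call takes 0.05 s, during which the arm holds its last target. There are 200 camera calls.

## Working session

There is one attempt and no reset: what is moved stays moved. The work goes in short steps, Python scripts to look and compute and a tool call to move; the robot and the scene stay as the last step left them, time stands still between calls to the robot, and variables do not carry over. Pictures are saved under pics/ and viewed, at most 14 in all, crops included, and the job is handed in when it is done.

Besides the shell and the picture viewer there is one more tool, called after "Call:" in YAML: its name, and indented under it one key for each argument. arm_command: Moves the arm, as the interface text tells. Its arguments: {"type":"object","properties":{"steps":{"type":"array","items":{"type":"array","items":{"type":"array","items":{"type":"number"}}}}},"required":["steps"]}

```bash
ls; mkdir -p pics
cat > h.py <<'E'
import numpy as np,cv2
from station import manip
from scipy.spatial.transform import Rotation as R
def shot(name):
    s=manip.sense(); c=manip.read_camera(name); return s,c
def save(c,f,crop=None,scale=1):
    im=c["image"][:,:,::-1]
    if crop: im=im[crop[1]:crop[3],crop[0]:crop[2]]
    cv2.imwrite("pics/"+f,cv2.resize(im,None,fx=scale,fy=scale,interpolation=cv2.INTER_CUBIC))
def world(c):
    z=c["range_z"]; v,u=np.mgrid[0:480,0:640]
    P=np.stack([(u-c["cx"])/c["fx"]*z,-(v-c["cy"])/c["fy"]*z,-z],-1)
    T=np.array(c["pose"]); W=P@T[:3,:3].T+T[:3,3]; W[z==0]=np.nan; return W
E
python3 - <<'E'
from h import *
for n in("scene","side"):
    s,c=shot(n); save(c,n+"0.png"); np.save(n+"0.npy",world(c)); print({k:c[k] for k in c if k not in("image","range_z")})
print(manip.sense())
E
```

```text
pics
{'fx': 456.3417000653888, 'fy': 456.3417000653888, 'cx': 317.9849098214571, 'cy': 237.18732008955726, 'pose': array([[-0.77643553,  0.41251263, -0.47642545,  0.11340288],
       [-0.62999711, -0.48905115,  0.60326828,  0.63921617],
       [ 0.01585937,  0.76854558,  0.63959845,  0.74822058],
       [ 0.        ,  0.        ,  0.        ,  1.        ]])}
{'fx': 613.8642837398628, 'fy': 613.8642837398628, 'cx': 327.75113977630645, 'cy': 235.41351052727907, 'pose': array([[-0.87393701,  0.30977926, -0.37452757, -0.05734922],
       [-0.48587264, -0.53664604,  0.68988318,  1.2004556 ],
       [ 0.01272276,  0.78488715,  0.61950811,  1.15604936],
       [ 0.        ,  0.        ,  0.        ,  1.        ]])}
{'time': 0.1, 'qpos': array([-1.37007923e+00,  8.79354362e-02,  1.37205744e+00,  2.39079010e-06,
        1.68358434e+00, -1.03100666e-01]), 'qvel': array([ 0.00024578, -0.00083811, -0.00427762, -0.0001528 , -0.00055772,
       -0.00086509]), 'joint_efforts': array([ 2.78641222e-03, -3.53015184e+01, -3.14217854e+01,  3.86059116e-05,
        7.93952204e-03,  1.25943629e-05]), 'ee_pos': array([ 0.16445272, -0.52439828,  0.23024963]), 'tool_rot': array([ 9.88483510e-01,  1.51325364e-01, -4.72257041e-05, -9.91156927e-04]), 'wrist_force': array([ 0.22963809, -1.00705273,  0.04753929]), 'torque': array([-0.02152077, -0.03085011,  0.00962298]), 'gripper_force': 0.0, 'gripper_width': 0.08582917002647773}
```

View pics/scene0.png

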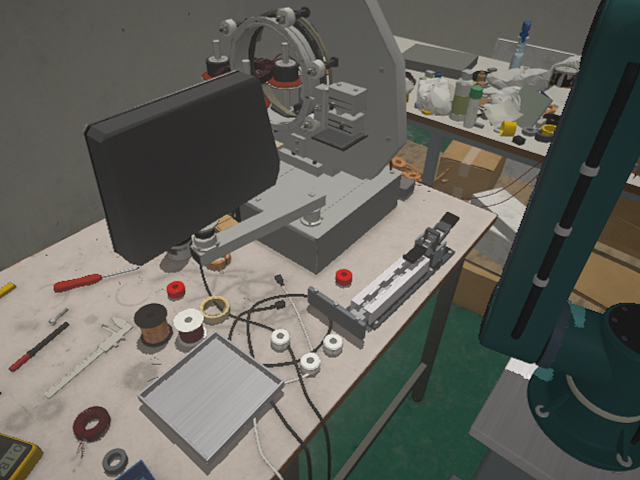

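View pics/side0.png

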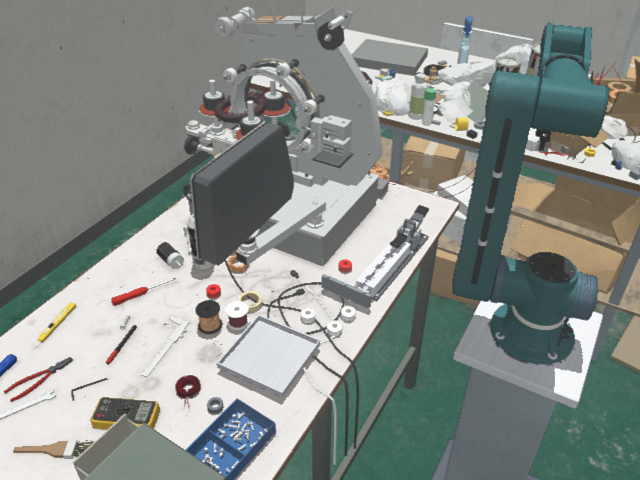

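The scene view shows three white nylon rollers at (280,338), (310,363) and (332,345). There are red look-alikes at (343,277) and (176,289), a bobbin at (189,323) and the tray at (212,395). The stand runs from the bar at (337,312) to the lever pad at (450,219), with the cap near (415,255). The white flat rollers fit the description. I'll check them in a crop and measure.

Run:
```python
from h import *
np.set_printoptions(precision=4,suppress=True)
s,c=shot("scene"); save(c,"crop1.png",(230,200,480,390),3.2)
W=np.load("scene0.npy")
im=c["image"].astype(int)
# white/red blobs in roller height
for nm,m in (("top",(abs(W[...,2]-.021)<.004)),("all",(W[...,2]>.012)&(W[...,2]<.027))):
    mm=m&(W[...,0]>.2)&(W[...,0]<.8)
    n,l,st,ce=cv2.connectedComponentsWithStats(mm.astype(np.uint8))
    for i in range(1,n):
        if 40<st[i,4]<900:
            p=W[l==i]; print(nm,ce[i],st[i,2:],p.min(0),p.max(0),np.median(im[l==i],0))
for n,(u,v) in dict(cap=(416,254),pad=(450,218),barL=(312,290),barR=(366,327),tray=(212,395),t1=(212,337),t2=(284,385),t3=(208,465),t4=(142,405),arm=(312,200),foot=(318,268)).items():
    print(n,np.nanmedian(W[v-1:v+2,u-1:u+2].reshape(-1,3),0))
```

```text
top [558.     101.6364] [15  8 44] [ 0.4318 -1.3338  0.0174] [ 0.4923 -1.2803  0.0249] [166.5 164.  154. ]
top [447.5    113.8529] [35  8 68] [ 0.6853 -0.9478  0.0172] [ 0.7989 -0.8897  0.025 ] [107. 106.  95.]
top [487.8636 118.0682] [13 14 44] [ 0.57   -1.0145  0.0171] [ 0.6489 -0.9305  0.0248] [145.5 144.  135.5]
top [536.8745 129.7328] [ 37  21 247] [ 0.3839 -1.0699  0.017 ] [ 0.5249 -0.955   0.025 ] [100.  90.  64.]
top [325.9137 245.8482] [140  70 336] [ 0.5788 -0.2975  0.017 ] [0.7684 0.0567 0.025 ] [74. 73. 70.]
top [220.6375 260.4375] [21 13 80] [0.7656 0.1345 0.0171] [0.7905 0.1884 0.0247] [146.  103.5  69.5]
top [343.2037 275.3765] [ 17  14 162] [0.5084 0.0018 0.0174] [0.5457 0.0403 0.025 ] [189.5  47.   42. ]
top [396.6198 296.1736] [ 60  55 121] [ 0.3918 -0.1249  0.017 ] [0.4094 0.0956 0.0249] [108. 105. 103.]
top [205.9268 286.8293] [ 9 17 41] [0.7148 0.2328 0.0172] [0.7551 0.2536 0.025 ] [50. 48. 45.]
top [174.954  288.1782] [ 18  15 174] [0.7667 0.2695 0.017 ] [0.7998 0.3074 0.025 ] [184.5  45.   40. ]
top [213.9965 307.1538] [ 31  24 286] [0.6481 0.2393 0.0171] [0.71
[... 3562 characters left out ...]
 86.]
all [ 89.9437 422.3225] [ 37  34 710] [0.6158 0.5423 0.012 ] [0.673  0.5979 0.0237] [75. 46. 45.]
all [ 28.75   464.5431] [ 27  35 232] [0.6413 0.6447 0.012 ] [0.6688 0.69   0.027 ] [85. 68. 29.]
all [113.7357 460.2432] [ 25  24 333] [0.541  0.5627 0.0121] [0.5776 0.5974 0.0205] [89. 90. 90.]
all [134.5965 472.7018] [ 25  16 114] [0.5019 0.5569 0.0121] [0.5182 0.5889 0.0269] [48. 54. 66.]
cap [ 0.4146 -0.0995  0.0675]
pad [ 0.4102 -0.2478  0.0846]
barL [0.529  0.1292 0.0571]
barR [0.4082 0.0986 0.0029]
tray [0.5244 0.4091 0.0208]
t1 [0.617  0.3275 0.0257]
t2 [0.4467 0.3069 0.0043]
t3 [0.4399 0.4909 0.0176]
t4 [0.6124 0.4956 0.0037]
arm [0.6176 0.0244 0.1897]
foot [0.5805 0.0438 0.028 ]
```

View pics/crop1.png

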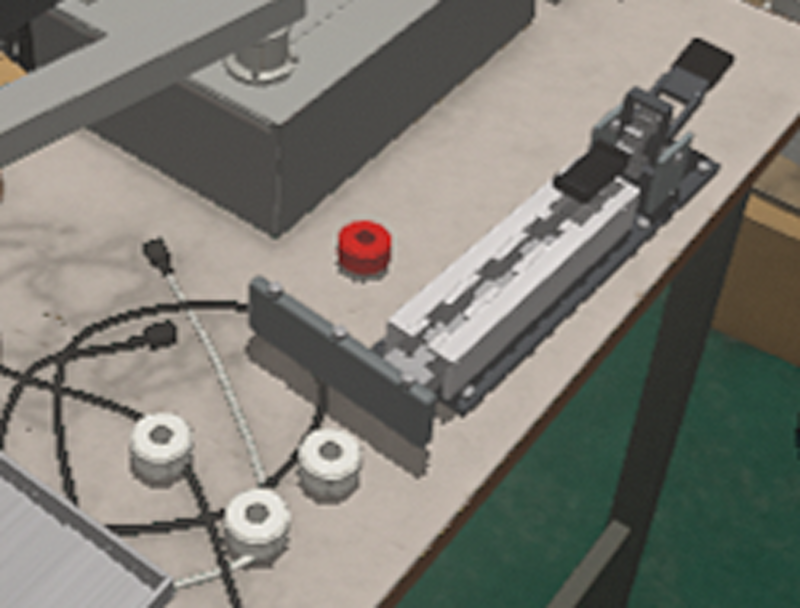

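The crop confirms three white rollers ahead of the bar and no fourth. The red one, beside the channel and behind the bar, stays. I'll turn the tool so its x is world +y and its y is world +x, then check for obstacles and the stand's geometry.

Call:
arm_command:
  steps:
    - [[0,0,-0.181,0,0,0,0],[0,0,-0.181,0,0,0,0],[0,0,-0.181,0,0,0,0],[0,0,-0.181,0,0,0,0],[0,0,-0.181,0,0,0,0],[0,0,-0.181,0,0,0,0],[0,0,-0.181,0,0,0,0],[0,0,0,0,0,0,0]]

```text
time: 1.15
ee_pos: [0.1645, -0.5247, 0.2309]
tool_rot: [0.708, 0.706, 0.0, -0.0]
wrist_force: [-0.4, 1.1, 0.8]
gripper_width: 0.0855
gripper_force: 0.0
```

Run:
```python
from h import *
np.set_printoptions(precision=4,suppress=True)
W=np.vstack([np.load(n+"0.npy").reshape(-1,3) for n in("scene","side")])
def box(a,b): return W[((W>a)&(W<b)).all(1)]
# obstacles: min z-height map
for x in np.arange(.35,.8,.05):
    print("%.2f"%x,[ "%.2f"%(lambda q:q[:,2].max() if len(q) else 0)(box([x,y,-.01],[x+.05,y+.05,.6])) for y in np.arange(-.35,.55,.05)])
S=np.load("scene0.npy").reshape(-1,3)
def sb(a,b): return S[((S>a)&(S<b)).all(1)]
p=sb([.38,.10,.045],[.56,.16,.058]); print("bar",len(p),p.min(0),p.max(0),np.polyfit(p[:,0],p[:,1],1))
p=sb([.37,-.13,.041],[.47,.12,.050]); print("chan",p.min(0),p.max(0))
for y in np.arange(-.1,.1,.02):
    q=p[abs(p[:,1]-y)<.01]; print("  %.2f"%y,len(q),q[:,0].min(),q[:,0].max())
p=sb([.37,-.16,.060],[.47,-.05,.075]); print("cap",len(p),p.min(0),p.max(0),p.mean(0))
p=sb([.35,-.32,.06],[.47,-.21,.1]); print("pad",len(p),p.min(0),p.max(0),p.mean(0))
p=sb([.4,.28,.027],[.66,.53,.036]); print("tray rim",p.min(0),p.max(0),cv2.minAreaRect(p[:,:2].astype(np.float32)))
```

```text
0.35 ['0.01', '0.09', '0.09', '0.09', '0.06', '0.05', '0.05', '0.05', '0.04', '0.06', '0.01', '0.01', '0.01', '0.02', '0.01', '0.01', '0.01', '0.00']
0.40 ['0.00', '0.09', '0.09', '0.09', '0.07', '0.08', '0.05', '0.05', '0.05', '0.06', '0.03', '0.03', '0.03', '0.04', '0.04', '0.04', '0.04', '0.01']
0.45 ['0.01', '0.01', '0.01', '0.01', '0.01', '0.01', '0.05', '0.05', '0.05', '0.06', '0.02', '0.03', '0.02', '0.04', '0.02', '0.02', '0.04', '0.01']
0.50 ['0.01', '0.01', '0.01', '0.40', '0.32', '0.01', '0.01', '0.03', '0.01', '0.06', '0.01', '0.03', '0.03', '0.04', '0.02', '0.02', '0.04', '0.01']
0.55 ['0.12', '0.13', '0.12', '0.49', '0.47', '0.40', '0.34', '0.12', '0.12', '0.02', '0.02', '0.02', '0.02', '0.04', '0.02', '0.02', '0.04', '0.01']
0.60 ['0.12', '0.15', '0.12', '0.56', '0.60', '0.40', '0.37', '0.19', '0.35', '0.47', '0.47', '0.47', '0.47', '0.47', '0.47', '0.46', '0.04', '0.02']
0.65 ['0.00', '0.00', '0.12', '0.60', '0.60', '0.60', '0.35', '0.19', '0.37', '0.47', '0.47', '0.48', '0.47', '0.47', '0.48', '0.47', '0.01', '0.02']
0.70 ['0.00', '0.00', '0.00', '0.58', '0.60', '0.4
[... 506 characters left out ...]
0.4493333282649653
  -0.04 109 0.3953158129177269 0.45121887121179555
  -0.02 139 0.3966376625309866 0.4533844501036055
  0.00 135 0.3979245212615952 0.452174895372568
  0.02 131 0.3996841907209145 0.4539028484468399
  0.04 157 0.40041678196825214 0.45507399768665324
  0.06 137 0.40197056758198524 0.457518083071636
  0.08 156 0.40257994371847927 0.45759303699809073
cap 323 [ 0.3875 -0.159   0.0601] [ 0.4463 -0.0677  0.0746] [ 0.4182 -0.1071  0.0675]
pad 298 [ 0.3936 -0.2635  0.0606] [ 0.4315 -0.2101  0.0907] [ 0.4111 -0.2349  0.0791]
tray rim [0.4374 0.3128 0.027 ] [0.6582 0.4967 0.036 ] ((0.5478717088699341, 0.4049154222011566), (0.2189052700996399, 0.18104571104049683), 1.1220215559005737)
```

Call:
arm_command:
  steps:
    - [[0,0,0,0.046,0.013,0,60],[0,0,0,0.046,0.013,0,60],[0,0,0,0.046,0.013,0,60],[0,0,0,0.046,0.013,0,60],[0,0,0,0.046,0.013,0,60],[0,0,0,0.046,0.013,0,60],[0,0,0,0.046,0.013,0,60],[0,0,0,0.046,0.013,0,60]]

```text
time: 2.15
ee_pos: [0.2686, -0.1554, 0.2313]
tool_rot: [0.709, 0.706, 0.0, 0.0]
wrist_force: [-0.2, 0.3, 1.0]
gripper_width: 0.065
gripper_force: 0.0
```

Call:
arm_command:
  steps:
    - [[0,0,0,0.046,0.021,0,60],[0,0,0,0.046,0.021,0,60],[0,0,0,0.046,0.021,0,60],[0,0,0,0.046,0.021,0,60],[0,0,0,0.046,0.021,0,60],[0,0,0,0.046,0.021,0,60],[0,0,0,0.046,0.021,0,60],[0,0,0,0,0,0,60]]

```text
time: 3.15
ee_pos: [0.4158, 0.1676, 0.2303]
tool_rot: [0.706, 0.708, -0.001, -0.001]
wrist_force: [-0.5, -0.9, 0.3]
gripper_width: 0.0654
gripper_force: 0.0
```

```bash
cat >> h.py <<'E'
def fish(s,c,uv,h):
    # wrist pixel -> world at height h
    x,y=uv[0]-c["cx"],uv[1]-c["cy"]; r=np.hypot(x/c["fx"],y/c["fy"])
    d=np.array([np.sin(r)*x/c["fx"]/r,-np.sin(r)*y/c["fy"]/r,-np.cos(r)])
    T=np.array(c["tool_from_camera"]); Rt=R.from_quat(s["tool_rot"])
    o=Rt.apply(T[:3,3])+s["ee_pos"]; d=Rt.apply(T[:3,:3]@d); return o+d*(h-o[2])/d[2]
def wclouds(s,c):
    z=c["range_z"]; v,u=np.mgrid[0:480,0:640]
    x=(u-c["cx"])/c["fx"]; y=(v-c["cy"])/c["fy"]; r=np.hypot(x,y)+1e-9
    P=np.stack([np.tan(r)*x/r*z,-np.tan(r)*y/r*z,-z],-1)
    T=np.array(c["tool_from_camera"]); Rt=R.from_quat(s["tool_rot"])
    P=P.reshape(-1,3)@T[:3,:3].T+T[:3,3]; W=(Rt.apply(P)+s["ee_pos"]).reshape(480,640,3); W[z==0]=np.nan; return W
def rollers(cam,pr=True):
    s,c=shot(cam); W=wclouds(s,c) if cam=="wrist" else world(c)
    im=c["image"].astype(int)
    m=(W[...,2]>.012)&(W[...,2]<.05)&(im.min(2)>125)&(np.ptp(im,2)<40)&(W[...,0]>.36)&(W[...,0]<.64)&(W[...,1]>.1)&(W[...,1]<.52)
    n,l,st,ce=cv2.connectedComponentsWithStats(m.astype(np.uint8))
    for i in range(1,n):
        if 60<st[i,4]<9000:
            p=W[l==i]; t=p[p[:,2]>np.percentile(p[:,2],80)-.006]; (cx,cy),rad=cv2.minEnclosingCircle(t[:,:2].astype(np.float32))
            print(cam,ce[i].round(),st[i,4],"c %.4f %.4f r %.4f z %.4f"%(cx,cy,rad,np.median(t[:,2])))
    return s,c
E
python3 - <<'E'
from h import *
s,c=rollers("wrist"); save(c,"w1.png"); print({k:c[k] for k in c if k not in("image","range_z")},s["ee_pos"])
rollers("scene")
W=np.load("side0.npy").reshape(-1,3); p=W[(W[:,2]>.12)&(W[:,2]<.5)&(W[:,1]>.1)&(W[:,1]<.5)&(W[:,0]>.5)&(W[:,0]<.8)]; print(np.percentile(p[:,0],[0,2,10]),p[:,2].min())
E
```

```text
wrist [375.  58.] 68 c 0.4696 0.3121 r 0.0257 z 0.0169
wrist [341. 126.] 1118 c 0.4384 0.2443 r 0.0197 z 0.0207
wrist [423. 135.] 1067 c 0.5200 0.2382 r 0.0200 z 0.0207
wrist [334. 190.] 1122 c 0.4326 0.1813 r 0.0197 z 0.0207
wrist [332. 268.] 431 c 0.4315 0.1066 r 0.0181 z 0.0290
{'fx': 371.64829954431775, 'fy': 371.64829954431775, 'cx': 316.0060806781167, 'cy': 237.3988548803, 'tool_from_camera': array([[ 2.21301663e-04,  9.62598847e-01,  2.70930639e-01,
         6.72576981e-02],
       [ 9.99999839e-01, -3.54723647e-04,  4.43489694e-04,
         3.40697128e-04],
       [ 5.23008173e-04,  2.70930497e-01, -9.62598770e-01,
        -1.42655360e-01],
       [ 0.00000000e+00,  0.00000000e+00,  0.00000000e+00,
         1.00000000e+00]])} [0.4157638  0.16755454 0.23034817]
scene [279. 337.] 231 c 0.5201 0.2403 r 0.0201 z 0.0226
scene [210. 395.] 8838 c 0.5303 0.4046 r 0.1262 z 0.0204
scene [332. 342.] 223 c 0.4330 0.1826 r 0.0200 z 0.0226
scene [306. 361.] 138 c 0.4382 0.2455 r 0.0197 z 0.0230
[0.62364011 0.64010774 0.64834492] 0.15545609106479774
```

View pics/w1.png

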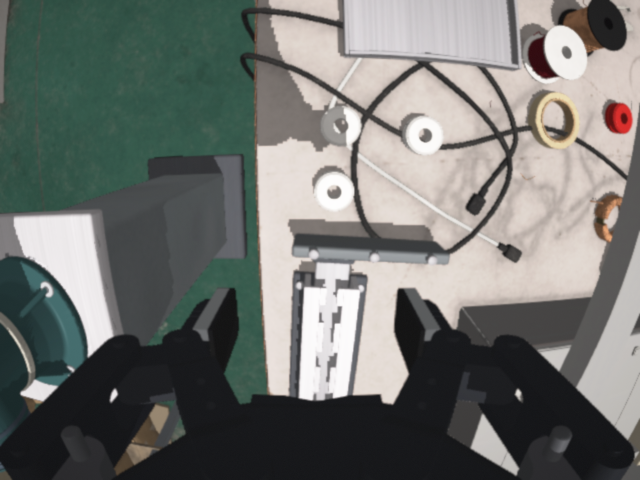

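The wrist view shows rollers at (341,126), (423,135) and (334,190), with the bar at (370,250) and the tray at the top. I'll take the one nearest the bar first.

Call:
arm_command:
  steps:
    - [[0,0,0,0.014,0.017,0.02,60],[0,0,0,0,0,0.05,60],[0,0,0,0,0,0.05,60],[0,0,0,0,0,0.05,60],[0,0,0,0,0,0.03,60],[0,0,0,0,0,0.02,60],[0,0,0,0,0,0.004,60],[0,0,0,0,0,0,60]]

```text
time: 4.25
ee_pos: [0.4329, 0.1785, 0.0081]
tool_rot: [0.708, 0.706, 0.0, 0.0]
wrist_force: [0.4, 0.3, 1.0]
gripper_width: 0.0655
gripper_force: 0.0
```

Call:
arm_command:
  steps:
    - [[0,0,0,0,0,0.001,160],[0,0,0,0,0,0,160],[0,0,0,0,0,0,160],[0,0,0,0,0,0,160],[0,0,0,0,0,0,160],[0,0,0,0,0,0,160]]

```text
time: 5.0
ee_pos: [0.4337, 0.1794, 0.0079]
tool_rot: [0.707, 0.707, 0.001, 0.001]
wrist_force: [-0.1, -1.0, 6.0]
gripper_width: 0.0349
gripper_force: 60.3
```

Call:
arm_command:
  steps:
    - [[0,0,0,0,0,-0.02,160],[0,0,0,0,0,-0.04,160],[0,0,0,0,0,-0.05,160],[0,0,0,0,0,0,160]]

```text
time: 5.5
ee_pos: [0.4357, 0.1802, 0.1213]
tool_rot: [0.707, 0.707, 0.005, 0.003]
wrist_force: [-0.2, -0.2, -0.7]
gripper_width: 0.0349
gripper_force: 60.0
```

Run:
```python
from h import *
s,c=rollers("wrist"); save(c,"w2.png",(140,60,500,400),2); print(s["ee_pos"],s["gripper_width"],s["gripper_force"])
```

```text
wrist [318. 140.] 2247 c 0.4385 0.2444 r 0.0194 z 0.0208
wrist [437. 153.] 2062 c 0.5200 0.2382 r 0.0198 z 0.0207
[0.43566109 0.18018976 0.12133591] 0.03494557418051978 59.95940740467631
```

View pics/w2.png

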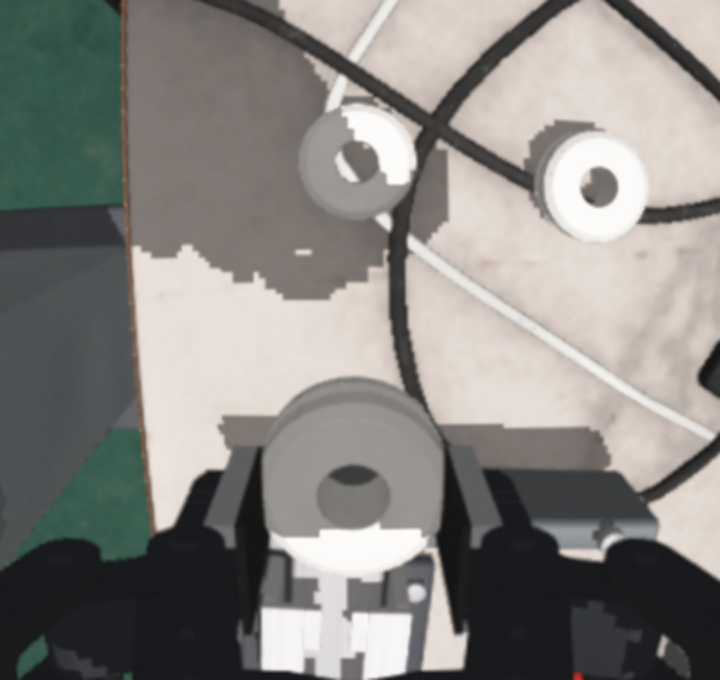

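Roller held well. On to the tray.

Call:
arm_command:
  steps:
    - [[0,0,0,0.045,0.012,0,160],[0,0,0,0.045,0.012,0,160],[0,0,0,0.045,0.012,0,160],[0,0,0,0.045,0.012,0,160],[0,0,0,0,0,0.04,160],[0,0,0,0,0,0.04,160],[0,0,0,0,0,0.01,160],[0,0,0,0,0,0,160]]

```text
time: 6.55
ee_pos: [0.4795, 0.3586, 0.0251]
tool_rot: [0.707, 0.707, -0.002, -0.0]
wrist_force: [0.4, -0.5, -1.3]
gripper_width: 0.0351
gripper_force: 64.4
```

Call:
arm_command:
  steps:
    - [[0,0,0,0,0,0.002,160],[0,0,0,0,0,0,60],[0,0,0,0,0,0,60],[0,0,0,0,0,0,60],[0,0,0,0,0,-0.04,60],[0,0,0,0,0,-0.05,60],[0,0,0,0,0,-0.03,60],[0,0,0,0,0,0,60]]

```text
time: 7.55
ee_pos: [0.4822, 0.3601, 0.1478]
tool_rot: [0.707, 0.707, 0.003, 0.001]
wrist_force: [-0.3, -0.4, -0.2]
gripper_width: 0.0654
gripper_force: 0.0
```

Call:
arm_command:
  steps:
    - [[0,0,0,-0.046,-0.016,0,60],[0,0,0,-0.046,-0.016,0,60],[0,0,0,-0.046,-0.016,0,60],[0,0,0,0,0,0,60]]

```text
time: 8.05
ee_pos: [0.4305, 0.2185, 0.1418]
tool_rot: [0.708, 0.706, -0.002, -0.001]
wrist_force: [-0.2, 1.1, 0.2]
gripper_width: 0.0654
gripper_force: 0.0
```

Run:
```python
from h import *
s,c=rollers("wrist"); print(s["ee_pos"],s["gripper_width"],s["tool_rot"])
save(c,"w3.png")
```

```text
wrist [327. 192.] 1926 c 0.4382 0.2445 r 0.0196 z 0.0207
wrist [435. 201.] 1709 c 0.5200 0.2383 r 0.0197 z 0.0207
wrist [317. 365.] 304 c 0.4315 0.1034 r 0.0169 z 0.0289
[0.43046095 0.21850278 0.14184951] 0.06539483627283846 [ 7.08278930e-01  7.05928842e-01 -2.22308056e-03 -6.96717535e-04]
```

Call:
arm_command:
  steps:
    - [[0,0,0,0.026,0.008,0.02,60],[0,0,0,0,0,0.04,60],[0,0,0,0,0,0.04,60],[0,0,0,0,0,0.025,60],[0,0,0,0,0,0.01,60],[0,0,0,0,0,0,60],[0,0,0,0,0,0,160],[0,0,0,0,0,0,160]]

```text
time: 9.1
ee_pos: [0.442, 0.2478, 0.0113]
tool_rot: [0.707, 0.707, 0.002, 0.001]
wrist_force: [-0.6, -0.2, 0.2]
gripper_width: 0.035
gripper_force: 59.7
```

Call:
arm_command:
  steps:
    - [[0,0,0,0,0,0,160],[0,0,0,0,0,0,160],[0,0,0,0,0,-0.03,160],[0,0,0,0,0,-0.04,160],[0,0,0,0,0,-0.04,160],[0,0,0,0,0,0,160]]

```text
time: 9.85
ee_pos: [0.4429, 0.2481, 0.1236]
tool_rot: [0.707, 0.707, 0.004, 0.002]
wrist_force: [-0.2, -0.2, -0.1]
gripper_width: 0.0347
gripper_force: 59.8
```

Call:
arm_command:
  steps:
    - [[0,0,0,0.041,0.01,0,160],[0,0,0,0.041,0.01,0,160],[0,0,0,0.041,0.01,0,160],[0,0,0,0.041,0.01,0,160],[0,0,0,0,0,0.04,160],[0,0,0,0,0,0.04,160],[0,0,0,0,0,0.01,160],[0,0,0,0,0,0,160]]

```text
time: 10.85
ee_pos: [0.4797, 0.4105, 0.0282]
tool_rot: [0.707, 0.707, -0.001, -0.0]
wrist_force: [-0.3, 0.2, -0.4]
gripper_width: 0.0348
gripper_force: 67.8
```

Call:
arm_command:
  steps:
    - [[0,0,0,0,0,0.003,160],[0,0,0,0,0,0,60],[0,0,0,0,0,0,60],[0,0,0,0,0,0,60],[0,0,0,0,0,-0.04,60],[0,0,0,0,0,-0.05,60],[0,0,0,0,0,-0.03,60],[0,0,0,0,0,0,60]]

```text
time: 11.85
ee_pos: [0.4821, 0.4123, 0.1502]
tool_rot: [0.707, 0.707, 0.004, 0.001]
wrist_force: [0.7, -0.5, -0.2]
gripper_width: 0.065
gripper_force: 0.0
```

Call:
arm_command:
  steps:
    - [[0,0,0,-0.05,0.005,0,60],[0,0,0,-0.05,0.005,0,60],[0,0,0,-0.05,0.005,0,60],[0,0,0,-0.04,0.005,0,60],[0,0,0,0,0,0,60]]

```text
time: 12.48
ee_pos: [0.4999, 0.2185, 0.1442]
tool_rot: [0.709, 0.706, -0.002, -0.001]
wrist_force: [0.1, 0.7, 0.2]
gripper_width: 0.065
gripper_force: 0.0
```

Run:
```python
from h import *
s,c=rollers("wrist"); print(s["ee_pos"],s["gripper_width"],s["tool_rot"])
save(c,"w4.png")
```

```text
wrist [344. 200.] 1832 c 0.5202 0.2385 r 0.0196 z 0.0207
wrist [241. 362.] 180 c 0.4361 0.1029 r 0.0123 z 0.0290
[0.49988399 0.2184739  0.14417754] 0.06500704586708225 [ 7.08566330e-01  7.05641703e-01 -1.77865421e-03 -6.16550023e-04]
```

View pics/w4.png

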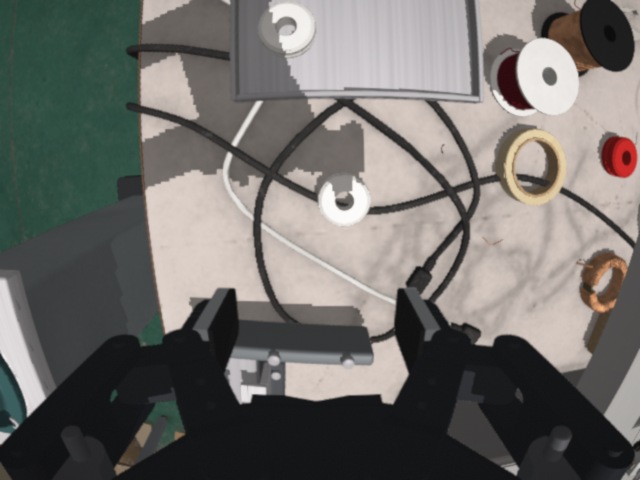

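Here (288,27) is a roller in the tray and (344,200) is the last one to take.

Call:
arm_command:
  steps:
    - [[0,0,0,0.018,0.018,0.02,60],[0,0,0,0,0,0.04,60],[0,0,0,0,0,0.04,60],[0,0,0,0,0,0.025,60],[0,0,0,0,0,0.01,60],[0,0,0,0,0,0,60],[0,0,0,0,0,0,160],[0,0,0,0,0,0,160]]

```text
time: 13.52
ee_pos: [0.5198, 0.2398, 0.0136]
tool_rot: [0.707, 0.707, 0.002, 0.001]
wrist_force: [-0.5, 0.6, 1.4]
gripper_width: 0.0344
gripper_force: 59.6
```

Call:
arm_command:
  steps:
    - [[0,0,0,0,0,0,160],[0,0,0,0,0,0,160],[0,0,0,0,0,-0.03,160],[0,0,0,0,0,-0.04,160],[0,0,0,0,0,-0.04,160],[0,0,0,0,0,0,160]]

```text
time: 14.28
ee_pos: [0.5212, 0.24, 0.1261]
tool_rot: [0.707, 0.707, 0.004, 0.002]
wrist_force: [-0.4, -0.8, -0.5]
gripper_width: 0.0341
gripper_force: 59.7
```

Call:
arm_command:
  steps:
    - [[0,0,0,0.053,-0.005,0,160],[0,0,0,0.053,-0.005,0,160],[0,0,0,0.053,-0.005,0,160],[0,0,0,0.053,-0.005,0,160],[0,0,0,0,0,0.04,160],[0,0,0,0,0,0.04,160],[0,0,0,0,0,0.01,160],[0,0,0,0,0,0,160]]

```text
time: 15.28
ee_pos: [0.4979, 0.4505, 0.0301]
tool_rot: [0.707, 0.707, -0.001, -0.0]
wrist_force: [-1.0, -0.5, 0.1]
gripper_width: 0.0339
gripper_force: 80.1
```

Call:
arm_command:
  steps:
    - [[0,0,0,0,0,0.003,160],[0,0,0,0,0,0,60],[0,0,0,0,0,0,60],[0,0,0,0,0,0,60],[0,0,0,0,0,-0.04,60],[0,0,0,0,0,-0.05,60],[0,0,0,0,0,-0.04,60],[0,0,0,0,0,0,60]]

```text
time: 16.27
ee_pos: [0.5006, 0.4527, 0.1642]
tool_rot: [0.707, 0.707, 0.005, 0.001]
wrist_force: [-0.4, 0.2, 0.8]
gripper_width: 0.0657
gripper_force: 0.0
```

Call:
arm_command:
  steps:
    - [[0,0,0,-0.06,-0.008,-0.01,60],[0,0,0,-0.06,-0.008,-0.01,60],[0,0,0,-0.06,-0.008,-0.01,60],[0,0,0,-0.06,-0.008,-0.01,120],[0,0,0,-0.06,-0.008,-0.01,180],[0,0,0,-0.06,-0.008,-0.01,255],[0,0,0,-0.06,-0.008,0,255],[0,0,0,-0.06,-0.008,0,255]]

```text
time: 17.27
ee_pos: [0.4335, -0.0305, 0.2171]
tool_rot: [0.707, 0.707, -0.0, -0.0]
wrist_force: [0.2, 0.4, -0.1]
gripper_width: -0.0002
gripper_force: 0.0
```

Call:
arm_command:
  steps:
    - [[0,0,0,-0.06,-0.008,0,255],[0,0,0,-0.06,-0.008,0,255],[0,0,0,-0.02,0,0,255],[0,0,0,0,0,0,255]]

```text
time: 17.77
ee_pos: [0.4177, -0.1699, 0.2167]
tool_rot: [0.708, 0.706, -0.0, -0.001]
wrist_force: [-0.4, 0.3, -0.8]
gripper_width: -0.0001
gripper_force: 0.0
```

Run:
```python
from h import *
np.set_printoptions(precision=4,suppress=True)
s,c=shot("wrist"); print(s["ee_pos"],s["gripper_width"],s["tool_rot"],s["wrist_force"])
save(c,"w5.png",None,1.25)
W=wclouds(s,c); np.save("w5.npy",W)
p=W.reshape(-1,3); p=p[(p[:,2]>.06)&(p[:,2]<.08)&(p[:,1]>-.16)&(p[:,1]<-.04)&(p[:,0]>.35)&(p[:,0]<.48)]
print(p.min(0),p.max(0),np.median(p,0)) if len(p) else 0
s,c=rollers("scene"); save(c,"s5.png",(120,190,480,480),2)
```

```text
[ 0.4177 -0.1699  0.2167] -9.846429449870168e-05 [ 0.7083  0.7059 -0.0004 -0.0014] [-0.3639  0.2793 -0.7688]
[ 0.3881 -0.16    0.06  ] [ 0.4462 -0.0713  0.0727] [ 0.4193 -0.1036  0.0664]
scene [209. 394.] 8087 c 0.5304 0.4050 r 0.1265 z 0.0390
```

View pics/w5.png

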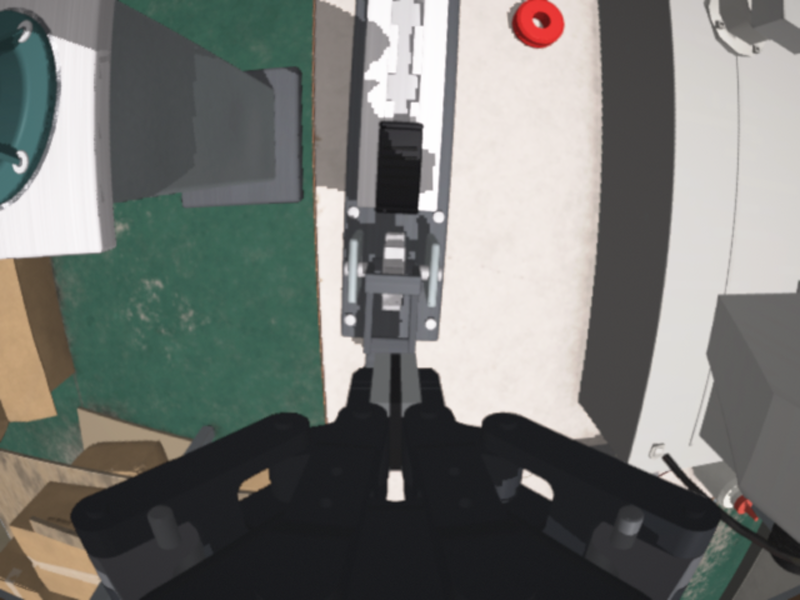

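View pics/s5.png

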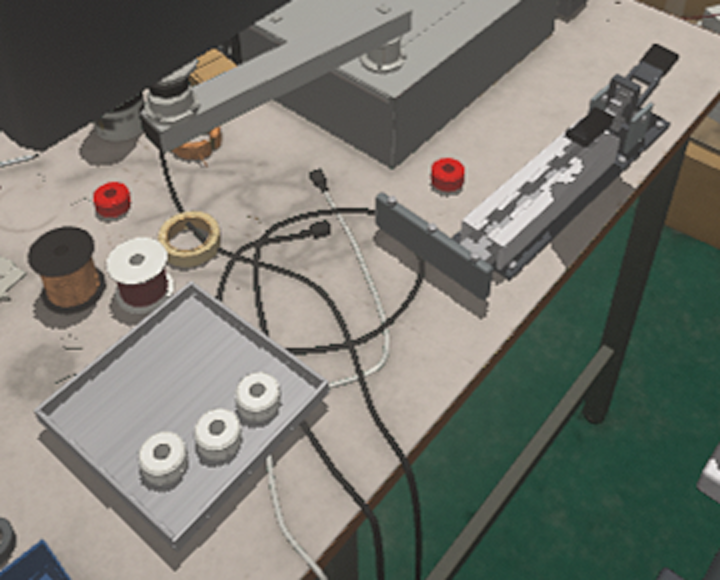

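Three rollers sit in the tray, at crop pixels (258,396), (217,432) and (163,458). In the wrist view the cap spans (380,122) to (420,213) (×1.25). I'll compute the cap's centre and the tube axis.

```bash
cat >> h.py <<'E'
def bar():
    s,c=shot("scene"); S=world(c).reshape(-1,3)
    p=S[(S[:,0]>.38)&(S[:,0]<.58)&(S[:,1]>.08)&(S[:,1]<.32)&(S[:,2]>.048)&(S[:,2]<.0575)]
    p=p[p[:,1]<.30]; a=np.polyfit(p[:,0],p[:,1],1); print("bar n",len(p),"x",p[:,0].min(),p[:,0].max(),"y at .45: %.4f slope %.4f"%(np.polyval(a,.45),a[0])); return s,c
E
python3 - <<'E'
from h import *
np.set_printoptions(precision=4,suppress=True)
s,c=shot("wrist")
pts=[fish(s,c,(u/1.25,v/1.25),.068) for u,v in((382,122),(423,124),(376,211),(418,213))]
print(np.array(pts),np.mean(pts,0))
W=wclouds(s,c); print([W[int(v/1.25),int(u/1.25)] for u,v in((400,130),(399,165),(397,205))])
print(s["ee_pos"]); bar()
E
```

```text
[[ 0.4101 -0.0708  0.068 ]
 [ 0.4354 -0.072   0.068 ]
 [ 0.4062 -0.1269  0.068 ]
 [ 0.4326 -0.1282  0.068 ]] [ 0.4211 -0.0995  0.068 ]
[array([ 0.4212, -0.0761,  0.0701]), array([ 0.4205, -0.098 ,  0.0673]), array([ 0.4189, -0.1233,  0.0658])]
[ 0.4182 -0.1682  0.2173]
bar n 416 x 0.39298548872466077 0.5408977100155671 y at .45: 0.1298 slope -0.0044
```

Call:
arm_command:
  steps:
    - [[0,0,0.055,0,0,0.02,255],[0,0,0,0.04,0,0.04,255],[0,0,0,0.036,0,0.04,255],[0,0,0,0,0,0.03,255],[0,0,0,0,0,0.01,255],[0,0,0,0,0,0,255],[0,0,0,0,0,0,255]]

```text
time: 18.85
ee_pos: [0.4239, -0.0935, 0.08]
tool_rot: [0.726, 0.687, 0.001, 0.001]
wrist_force: [0.1, -0.0, 0.1]
gripper_width: 0.0001
gripper_force: 0.0
```

Run:
```python
from h import *
s,c=shot("scene"); save(c,"s6.png",(370,180,490,280),6); print(s["ee_pos"],R.from_quat(s["tool_rot"]).as_matrix()[:,0],s["wrist_force"])
```

```text
[ 0.42391967 -0.09347948  0.07997238] [ 5.52285576e-02  9.98473255e-01 -9.83009043e-04] [ 0.05508719 -0.03090937  0.12210295]
```

View pics/s6.png

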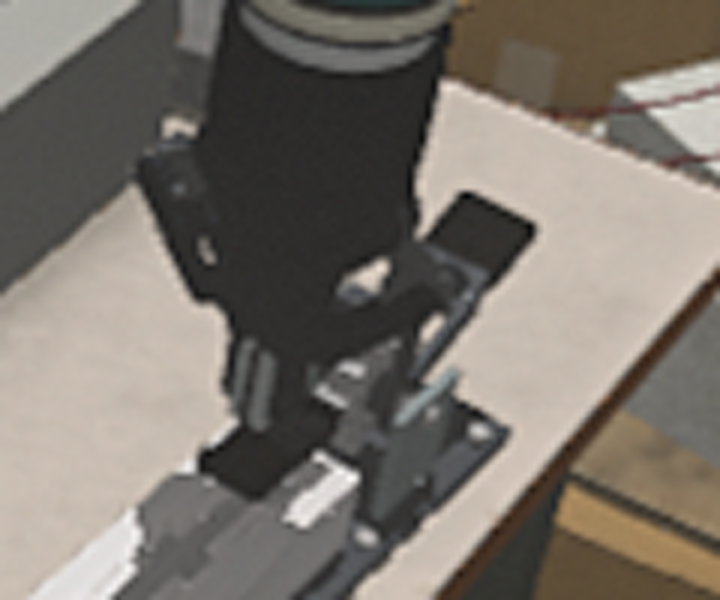

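The fingertips are just above the cap, towards its +y half. Pressing gently.

Call:
arm_command:
  steps:
    - [[0,0,0,0,-0.002,0.01,255],[0,0,0,0,0,0.006,255],[0,0,0,0,0,0,255],[0,0,0,0,0,0,255]]

```text
time: 19.4
ee_pos: [0.4208, -0.0932, 0.0627]
tool_rot: [0.726, 0.687, -0.0, 0.0]
wrist_force: [-0.7, -1.4, 3.0]
gripper_width: 0.0003
gripper_force: 1.7
```

Call:
arm_command:
  steps:
    - [[0,0,0,0,0,0.005,255],[0,0,0,0,0,0,255],[0,0,0,0,0,0,255],[0,0,0,0,0,0,255]]

```text
time: 19.9
ee_pos: [0.421, -0.0931, 0.0576]
tool_rot: [0.726, 0.687, -0.0, 0.0]
wrist_force: [-1.5, -1.5, 4.8]
gripper_width: -0.0
gripper_force: 2.5
```

Call:
arm_command:
  steps:
    - [[0,0,0,0.004,0,0,255],[0,0,0,0.006,0,0,255],[0,0,0,0.01,0,0,255],[0,0,0,0.01,0,0,255],[0,0,0,0.01,0,0,255],[0,0,0,0,0,0,255],[0,0,0,0,0,0,255]]

```text
time: 20.78
ee_pos: [0.4233, -0.052, 0.0576]
tool_rot: [0.726, 0.688, 0.001, -0.0]
wrist_force: [-1.0, 1.0, 5.0]
gripper_width: 0.0003
gripper_force: 2.6
```

Run:
```python
from h import *
bar()
```

```text
bar n 424 x 0.39545703432201856 0.5453477121905445 y at .45: 0.1689 slope 0.0286
```

Call:
arm_command:
  steps:
    - [[0,0,0,0.01,0,0,255],[0,0,0,0.01,0,0,255],[0,0,0,0.01,0,0,255],[0,0,0,0.01,0,0,255],[0,0,0,0.005,0,0,255],[0,0,0,0,0,0,255],[0,0,0,0,0,0,255]]

```text
time: 21.7
ee_pos: [0.4259, -0.0072, 0.0577]
tool_rot: [0.726, 0.688, 0.001, -0.0]
wrist_force: [0.0, 1.1, 4.3]
gripper_width: 0.0001
gripper_force: 2.6
```

Run:
```python
from h import *
W0=np.load("scene0.npy"); s,c=shot("scene"); W1=world(c)
# tube travel: compare y of bar's +y face by x-bins, from initial cloud
def prof(W):
    S=W.reshape(-1,3); o=[]
    for x in np.arange(.42,.53,.01):
        p=S[(abs(S[:,0]-x)<.006)&(S[:,1]>.09)&(S[:,1]<.3)&(S[:,2]>.03)&(S[:,2]<.057)]; o.append((np.percentile(p[:,1],90),np.percentile(p[:,1],10)) if len(p) else (np.nan,)*2)
    return np.array(o)
d=prof(W1)-prof(W0); print(d.round(4).T,np.nanmedian(d,0)); print(s["ee_pos"],s["wrist_force"])
```

```text
[[0.0852 0.0851 0.0854 0.0854 0.086  0.0853 0.086  0.086  0.0856 0.0859
  0.0855 0.086 ]
 [0.0024 0.0094 0.0055 0.0018 0.0002 0.0826 0.0872 0.0863 0.0861 0.0839
  0.0844 0.0858]] [0.08556536 0.08327843]
[ 0.42589753 -0.00715686  0.05771006] [0.03888534 1.05686721 4.25612107]
```

Call:
arm_command:
  steps:
    - [[0,0,0,0.008,0,0,255],[0,0,0,0.008,0,0,255],[0,0,0,0.007,0,0,255],[0,0,0,0.0015,0,0,255],[0,0,0,0,0,0,255],[0,0,0,0,0,0,255]]

```text
time: 22.5
ee_pos: [0.4273, 0.0169, 0.0577]
tool_rot: [0.726, 0.687, 0.001, 0.0]
wrist_force: [1.1, -1.1, 5.3]
gripper_width: 0.0
gripper_force: 2.5
```

```bash
cat >> h.py <<'E'
def travel():
    W0=np.load("scene0.npy"); s,c=shot("scene"); W1=world(c)
    def prof(W):
        S=W.reshape(-1,3); o=[]
        for x in np.arange(.42,.53,.01):
            p=S[(abs(S[:,0]-x)<.006)&(S[:,1]>.09)&(S[:,1]<.3)&(S[:,2]>.03)&(S[:,2]<.057)]; o.append(np.percentile(p[:,1],90) if len(p) else np.nan)
        return np.array(o)
    print("travel",np.nanmedian(prof(W1)-prof(W0))/1.0015,s["ee_pos"],s["wrist_force"]); return s,c
E
python3 -c "from h import *; travel()"
```

```text
travel 0.1092469558578206 [0.42726939 0.01694637 0.05769388] [ 1.07265518 -1.1271307   5.26310745]
```

Travel is 0.109, which is within the play of hole 3. Lifting to let the button pop.

Call:
arm_command:
  steps:
    - [[0,0,0,0.0005,0,-0.004,255],[0,0,0,0,0,-0.006,255],[0,0,0,0,0,-0.04,255],[0,0,0,-0.05,0,-0.05,255],[0,0,0,-0.06,0,-0.02,255],[0,0,0,-0.06,0,0,255],[0,0,0,0,0,0,255]]

```text
time: 23.42
ee_pos: [0.4166, -0.1491, 0.1706]
tool_rot: [0.729, 0.685, -0.001, -0.001]
wrist_force: [-0.7, 0.7, -0.3]
gripper_width: -0.0002
gripper_force: 0.0
```

Run:
```python
from h import *
np.set_printoptions(precision=4,suppress=True)
travel()
s,c=shot("wrist"); W=wclouds(s,c); P=W.reshape(-1,3)
p=P[(abs(P[:,0]-.427)<.012)&(P[:,1]>-.03)&(P[:,1]<.05)&(P[:,2]>.053)&(P[:,2]<.08)]
for y in np.arange(-.025,.045,.006):
    q=p[abs(p[:,1]-y)<.003]; print("%.3f"%y,len(q),np.median(q[:,2]) if len(q) else 0)
save(c,"w7.png",None,1.25); print(s["ee_pos"])
```

```text
travel 0.10946395744127994 [ 0.4166 -0.1491  0.1706] [-0.6571  0.6616 -0.264 ]
-0.025 0 0
-0.019 319 0.07035608632994188
-0.013 242 0.06624840983798475
-0.007 311 0.06611965492439782
-0.001 293 0.06636721502406129
0.005 299 0.06643101612264865
0.011 285 0.06649019214687465
0.017 29 0.06637273819458044
0.023 0 0
0.029 0 0
0.035 0 0
0.041 0 0
[ 0.4167 -0.147   0.1703]
```

View pics/w7.png

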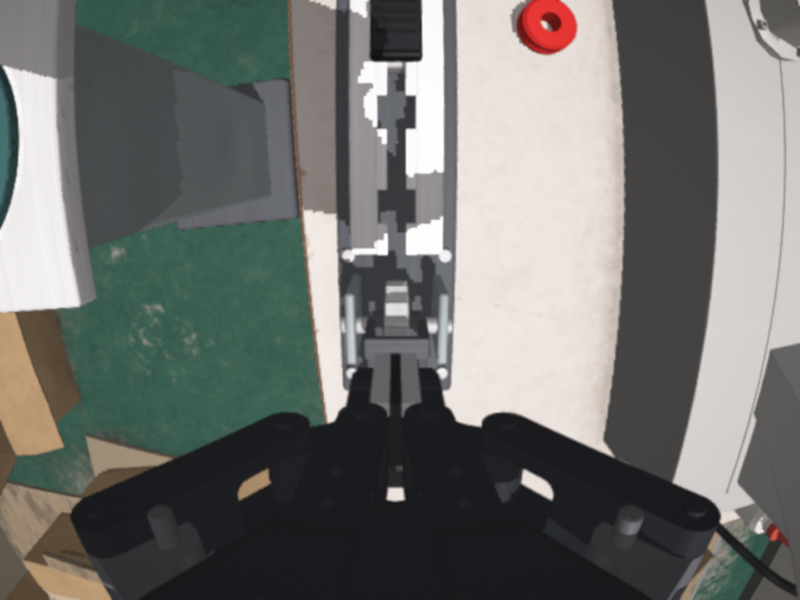

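The cap has popped up (66 mm), with the windows of holes 1 and 2 empty behind it at (397,203) and (397,110). So it is in hole 3. Now the lever.

Call:
arm_command:
  steps:
    - [[0,0,0,-0.05,0,0,255],[0,0,0,-0.051,0,0.02,255],[0,0,0,0,0,0.04,255],[0,0,0,0,0,0.01,255],[0,0,0,0,0,0,255],[0,0,0,0,0,0,255]]

```text
time: 24.28
ee_pos: [0.4134, -0.2467, 0.103]
tool_rot: [0.726, 0.688, 0.0, 0.001]
wrist_force: [0.4, 0.1, 0.4]
gripper_width: 0.0001
gripper_force: 0.0
```

Run:
```python
from h import *
s,c=shot("scene"); save(c,"s8.png",(380,160,500,260),6); print(s["ee_pos"],s["wrist_force"])
```

```text
[ 0.41339645 -0.24668404  0.10295734] [0.4334235  0.1290402  0.40660561]
```

View pics/s8.png

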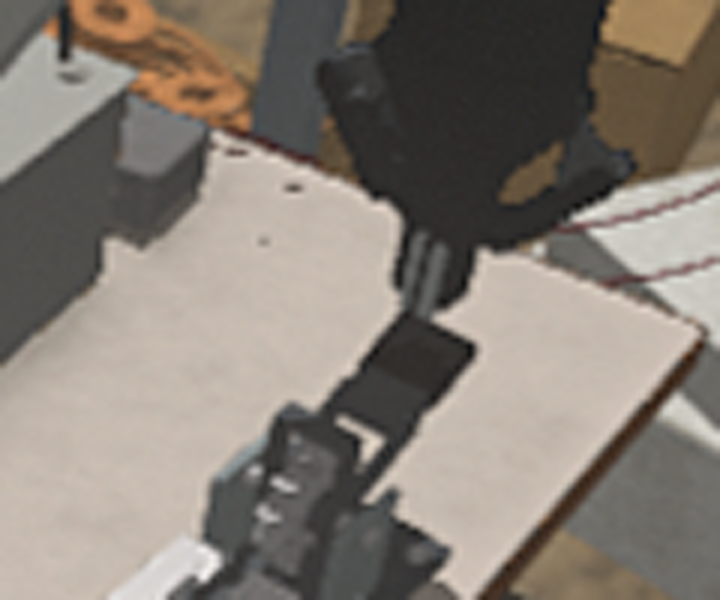

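Fingertips at (430,300) are over the pad at (420,350). First stroke.

Call:
arm_command:
  steps:
    - [[0,0,0,0,0,0.015,255],[0,0,0,0,0,0.015,255],[0,0,0,0,0,0.015,255],[0,0,0,0,0,0.015,255],[0,0,0,0,0,0.006,255],[0,0,0,0,0,0,255],[0,0,0,0,0,0,255]]

```text
time: 25.2
ee_pos: [0.4124, -0.2469, 0.0355]
tool_rot: [0.726, 0.687, 0.0, -0.0]
wrist_force: [0.2, -0.0, 4.5]
gripper_width: -0.0006
gripper_force: 2.0
```

Call:
arm_command:
  steps:
    - [[0,0,0,0,0,0.004,255],[0,0,0,0,0,0,255],[0,0,0,0,0,0,255]]

```text
time: 25.58
ee_pos: [0.4124, -0.2468, 0.0321]
tool_rot: [0.726, 0.687, 0.0, 0.0]
wrist_force: [-0.5, 1.6, 7.2]
gripper_width: -0.0002
gripper_force: 3.0
```

Call:
arm_command:
  steps:
    - [[0,0,0,0,0,0.002,255],[0,0,0,0,0,0,255],[0,0,0,0,0,0,255]]

```text
time: 25.95
ee_pos: [0.4126, -0.2468, 0.0319]
tool_rot: [0.726, 0.688, 0.0, 0.0]
wrist_force: [-3.2, 3.7, 16.5]
gripper_width: 0.0
gripper_force: 7.0
```

Run:
```python
from h import *
s,c=shot("scene"); W=world(c); im=c["image"].astype(int); P=W.reshape(-1,3)
save(c,"s9.png",(380,160,500,260),6)
for z in [(.0,.1)]:
    for y in np.arange(-.232,-.18,.006):
        q=P[(abs(P[:,0]-.412)<.018)&(abs(P[:,1]-y)<.003)]; print("%.3f"%y,len(q),np.percentile(q[:,2],[20,50,90]).round(4) if len(q) else 0)
```

```text
-0.232 240 [0.0457 0.1028 0.141 ]
-0.226 117 [-0.6546  0.1174  0.1389]
-0.220 112 [-0.6631  0.2089  0.2808]
-0.214 699 [0.2068 0.2542 0.2989]
-0.208 302 [0.1727 0.1966 0.2782]
-0.202 39 [-0.9186 -0.6619  0.0451]
-0.196 40 [-0.9181 -0.6619  0.0863]
-0.190 77 [-0.6659  0.0747  0.4   ]
-0.184 248 [0.0651 0.3362 0.3984]
```

View pics/s9.png

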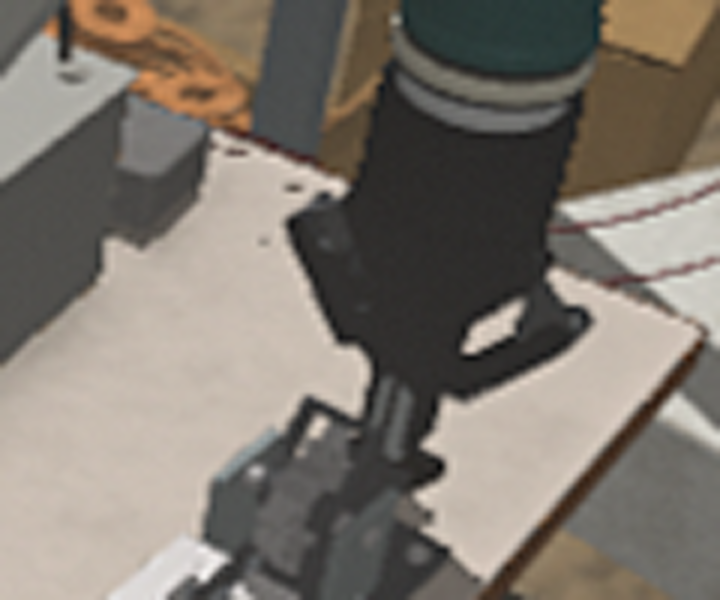

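The force jumped from 7 to 16.5 N at z = 0.032, so the lower stop is reached and stroke 1 is down. Now up, then stroke 2.

Call:
arm_command:
  steps:
    - [[0,0,0,0,0,-0.02,255],[0,0,0,0,0,-0.026,255],[0,0,0,0,0,-0.025,255],[0,0,0,0,0,0,255],[0,0,0,0,0,0,255],[0,0,0,0,0,0,255]]

```text
time: 26.75
ee_pos: [0.4112, -0.2464, 0.0984]
tool_rot: [0.726, 0.687, -0.0, -0.002]
wrist_force: [-0.5, -0.1, 0.0]
gripper_width: -0.0001
gripper_force: 0.0
```

```bash
cat >> h.py <<'E'
def lever():
    s,c=shot("scene"); S=world(c).reshape(-1,3); p=S[(abs(S[:,0]-.411)<.03)&(S[:,1]<-.215)&(S[:,1]>-.25)&(S[:,2]>.05)&(S[:,2]<.088)]
    print("pad",len(p),np.median(p,0).round(4),s["ee_pos"],s["wrist_force"])
E
python3 -c "from h import *; lever()"
```

```text
pad 190 [ 0.41   -0.2323  0.0789] [ 0.41119019 -0.24636694  0.09837355] [-0.47871308 -0.06147496  0.04310705]
```

Call:
arm_command:
  steps:
    - [[0,0,0,0,0,0.015,255],[0,0,0,0,0,0.015,255],[0,0,0,0,0,0.015,255],[0,0,0,0,0,0.015,255],[0,0,0,0,0,0.008,255],[0,0,0,0,0,0.003,255],[0,0,0,0,0,0,255],[0,0,0,0,0,0,255]]

```text
time: 27.8
ee_pos: [0.4127, -0.2467, 0.0318]
tool_rot: [0.726, 0.687, 0.001, 0.0]
wrist_force: [-4.9, 4.6, 18.7]
gripper_width: 0.0001
gripper_force: 8.4
```

Call:
arm_command:
  steps:
    - [[0,0,0,0,0,-0.02,255],[0,0,0,0,0,-0.026,255],[0,0,0,0,0,-0.025,255],[0,0,0,0,0,0,255],[0,0,0,0,0,0,255],[0,0,0,0,0,0,255]]

```text
time: 28.55
ee_pos: [0.4112, -0.2463, 0.0982]
tool_rot: [0.726, 0.687, -0.0, -0.002]
wrist_force: [-0.5, 1.1, -0.2]
gripper_width: -0.0
gripper_force: 0.0
```

Two done. Strokes 3 and 4.

Call:
arm_command:
  steps:
    - [[0,0,0,0,0,0.015,255],[0,0,0,0,0,0.015,255],[0,0,0,0,0,0.015,255],[0,0,0,0,0,0.015,255],[0,0,0,0,0,0.008,255],[0,0,0,0,0,0.0025,255],[0,0,0,0,0,0,255],[0,0,0,0,0,0,255]]

```text
time: 29.55
ee_pos: [0.4125, -0.2464, 0.0319]
tool_rot: [0.726, 0.687, 0.001, -0.0]
wrist_force: [-4.3, 4.6, 17.7]
gripper_width: 0.0002
gripper_force: 7.7
```

Call:
arm_command:
  steps:
    - [[0,0,0,0,0,-0.02,255],[0,0,0,0,0,-0.026,255],[0,0,0,0,0,-0.025,255],[0,0,0,0,0,0,255],[0,0,0,0,0,0,255],[0,0,0,0,0,0,255]]

```text
time: 30.3
ee_pos: [0.4113, -0.2463, 0.0988]
tool_rot: [0.726, 0.687, -0.0, -0.002]
wrist_force: [0.6, -0.1, -0.5]
gripper_width: -0.0004
gripper_force: 0.0
```

Call:
arm_command:
  steps:
    - [[0,0,0,0,0,0.015,255],[0,0,0,0,0,0.015,255],[0,0,0,0,0,0.015,255],[0,0,0,0,0,0.015,255],[0,0,0,0,0,0.008,255],[0,0,0,0,0,0.003,255],[0,0,0,0,0,0,255],[0,0,0,0,0,0,255]]

```text
time: 31.3
ee_pos: [0.4127, -0.2466, 0.0319]
tool_rot: [0.726, 0.687, 0.001, -0.0]
wrist_force: [-3.8, 3.8, 16.8]
gripper_width: -0.0001
gripper_force: 7.4
```

Call:
arm_command:
  steps:
    - [[0,0,0,0,0,-0.02,255],[0,0,0,0,0,-0.026,255],[0,0,0,0,0,-0.04,255],[0,0,0,0,0,-0.05,255],[0,0,0,0,0,-0.05,255],[0,0,0,0,0,0,255],[0,0,0,0,0,0,255],[0,0,0,0,0,0,255]]

```text
time: 32.3
ee_pos: [0.4113, -0.2463, 0.2131]
tool_rot: [0.726, 0.687, -0.0, -0.002]
wrist_force: [-0.1, 0.2, 0.4]
gripper_width: -0.0002
gripper_force: 0.0
```

Run:
```python
from h import *
lever(); s,c=travel(); save(c,"end.png",(120,170,500,480),2)
```

```text
pad 193 [ 0.4108 -0.2334  0.0786] [ 0.41130681 -0.2462644   0.21311419] [-0.06914137  0.15686793  0.43949982]
travel 0.10931371638857701 [ 0.41140574 -0.24637709  0.21334884] [0.17017604 0.05416356 0.30435456]
```

View pics/end.png

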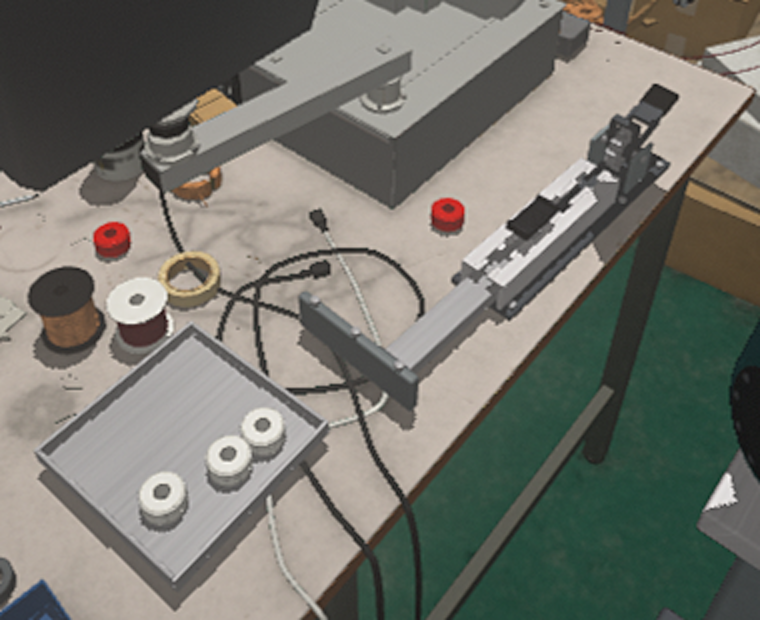

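The final view shows three rollers inside the tray at (262,430), (228,461) and (162,497), one of them nudged but still in. The tube is out to hole 3, the lever is up at (655,97), and nothing else has moved. Handing in.

```bash
python3 -c "
from station import manip
print(manip.job_done())"
```

```text
the job is handed in; nothing more can be done
None
```

The job is handed in: the three rollers present are in the tray, the button has popped up in the third hole (tube out about 109 mm), and the ratchet lever got four full strokes and is back up; no verdict came back.

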